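# Store the pulley shafts in the divided parts box

### The arm

A 6-joint arm with a two-finger parallel gripper is mounted at the origin on the work surface. World frame = base frame: x ahead of the robot, y to its left, z up, the work surface at z = 0. Lengths are in m, angles in rad, forces in N, time in s.
With the tool pointing down it reaches from about 0.325 to 0.9 m from the base axis. Payload 6.1 kg.
Tool frame: the origin (TCP) lies between the finger pads; the fingertips stand 8 mm ahead of it and the grasp point (between the pads) lies 11 mm behind it (r.tcp_to_tips is the distance from the TCP to the fingertips, in m); z points along the fingers, y is the direction in which the jaws open and shut (so a half turn about z gives the same grasp; the last joint's range is limited). The gripper opens to 85 mm and grips with 20 to 120 N. Pads are 22 mm wide; open, the fingers measure 114 mm over their backs; the gripper's body (76 mm by 85 mm) begins 54 mm behind the grasp point. The pads swing forward as they close: fully open they stand 13 mm farther back than shut.
Start: joints at [-1.277, 0.22, 1.526, -0, 1.395, -0.126], TCP at [0.255, -0.571, 0.239] pointing down, gripper open.
Joint ranges: [-2.98, 2.98], [-0.91, 2.08], [0.09, 2.57], [-1.24, 4.39], [0.2, 2.65], [-2.68, 2.68]. Speed limits (rad/s): [2.57, 2.57, 3.01, 3.14, 3.14, 3.14].

### API

Orientations are given as a unit quaternion [w, x, y, z].
In Python, from plant import r gives the robot as it stands.
- The arm moves only by the tool servo_tool, never from a script. Its arguments are lists of equal length, an entry for each row: "angular": the turn, a rotation vector about the tool's x, y, z in rad, a list of three; "translation": the shift along the tool's x, y, z in cm, a list of three; "claw": the closure, from 0 (fully open) to 1 (shut). In form: {"angular": [[rx, ry, rz], ...], "translation": [[tx, ty, tz], ...], "claw": [claw, ...]}. A call has 1 to 20 rows; each row shifts and turns the commanded pose from where the row before left it, along the tool's axes as they then stand; what a row does not reach is not made up. A row lasts 1/8 s, in which the tool goes at most 62.5 mm and 10.7 degrees, less where a joint would pass 70% of its speed; a pose out of reach is approached as far as the arm can. A call with a gripper value outside its range is refused whole. The fingers move at their own pace and stop on an object; the grip force is fixed at half the most. Time passes only in rows, so rows that do not move let the fingers close. It gives the time, the measured TCP pose, the force and the opening at its end, in the units of the state.
- r.state(): the state, without advancing time (a new reading comes with each control period).
- r.read_camera(name): name is "scene" or "top"; returns a dict with "pixels" (384x512x3 uint8, red, green, blue), "z_map" (384x512 float32, m along the optical axis (not along the pixel's ray), 0 where there is no reading), "fov_y" (degrees; the focal length in pixels is half the picture's height over the tangent of half this angle, whatever the lens; pixels are square), "cx", "cy" (the principal point, pixels), "camera_from_world" (4x4, takes a point from world to camera coordinates). Camera axes: x right, y down, z forward; pixel columns grow to the right and rows downward; lengths in m; the calibration is good to about 2 mm. A picture is of the moment at which its call begins.
- r.sign_off(): hands the job in, once; it reports no verdict.
The state is a dict: "clock": time; "q": joint angles; "joint_vel": joint speeds; "joint_efforts": joint torques, N m; "position": TCP position; "tool_rot": TCP orientation; "force": force on the tool from outside, world axes, zero at the start; "torque": the same for the moment, N m; "finger_gap": finger opening in m.
Only numpy, scipy, OpenCV 4.12 (cv2) and the standard library are available. Lean on these libraries where they do the work, as an engineer would, in place of code of your own. Each camera call takes 0.05 s, during which the arm holds its last target.

### The job

Put away the two toothed pulleys that have a shaft, which stand on the bench, in the two empty cells of the black divided box: one to a cell, standing upright on the cell's floor. Lower each one down into its cell before letting go, without landing it on a divider, and leave the wide disc and the pulleys without a shaft where they are.

Things in the scene. Friction and masses are not known exactly. Their poses are not given: they have to be found in the camera images.
- pulley0_center (a point): centre, half-way up, of one of the two wanted parts (they are alike): a toothed aluminium belt pulley, 44 mm across and 24 mm high, with a plain round steel shaft 18 mm thick rising from its middle; 90 mm tall overall, about 0.2 kg. It stands upright on the table, pulley down, so this point is 45 mm above its foot; z is up along the shaft. The bare shaft to grip runs from 21 mm below this point to 45 mm above it. Its place among the look-alikes changes.
- pulley1_center (a point): centre, half-way up, of one of the two wanted parts (they are alike): a toothed aluminium belt pulley, 44 mm across and 24 mm high, with a plain round steel shaft 18 mm thick rising from its middle; 90 mm tall overall, about 0.2 kg. It stands upright on the table, pulley down, so this point is 45 mm above its foot; z is up along the shaft. The bare shaft to grip runs from 21 mm below this point to 45 mm above it. Its place among the look-alikes changes.
- free0_floor (a point): centre of the cork floor of one of the two empty cells of the black box (6 mm above the table; z up, its x and y do not follow the box's turn). The cell is 76 mm square; walls and dividers are 4 mm thick and stand 28 mm above this floor. The cells lie two by two at 80 mm pitch. Which two of the four are empty changes.
- free1_floor (a point): centre of the cork floor of one of the two empty cells of the black box (6 mm above the table; z up, its x and y do not follow the box's turn). The cell is 76 mm square; walls and dividers are 4 mm thick and stand 28 mm above this floor. The cells lie two by two at 80 mm pitch. Which two of the four are empty changes.
- box: the black divided parts box, 164 mm square, 34 mm high, open on top, fixed to the table; origin at the middle of its underside on the table, x and y along its sides, z up
- disc: look-alike to be left: the same 18 mm steel shaft, but on a wide smooth thin disc, 64 mm across and 12 mm high; 90 mm tall, standing on the table; origin at the middle of its underside
- bare: look-alike to be left: a toothed pulley without a shaft, 44 mm across, 24 mm high, on the table; origin at the middle of its underside
- stored0: pulley without a shaft, 44 mm across, 24 mm high, already lying in a cell of the box; origin at the middle of its underside
- stored1: pulley without a shaft, 44 mm across, 24 mm high, already lying in a cell of the box; origin at the middle of its underside
Mind the look-alikes: they are no part of the job. Leave any green look-alike of the part that bears pulley0_center alone. Leave any green look-alike of the part that bears pulley1_center alone.

How it is judged:
By the outcome, as a careful person would: the job done as asked, in the order asked, and still so for the second after the job is handed in, with the robot touching nothing.
It also fails if it takes over 51 s, if anything falls off the work surface, if the arm or the gripper's body presses on something with over 40 N, if the wrist force passes 120 N, or if a joint passes its speed limit or range.

## Working session

There is one attempt and no reset: what is moved stays moved. The work goes in short steps, Python scripts to look and compute and a tool call to move; the robot and the scene stay as the last step left them, time stands still between calls to the robot, and variables do not carry over. Pictures are saved under pics/ and viewed, and the job is handed in when it is done.

Besides the shell and the picture viewer there is one more tool, called after "Emit:" in YAML: its name, and indented under it one key for each argument. servo_tool: Moves the arm, as the interface text tells. Its arguments: {"type":"object","properties":{"angular":{"type":"array"},"translation":{"type":"array"},"claw":{"type":"array"}},"required":["angular","translation","claw"]}

```bash
mkdir -p pics
cat > h.py <<'E'
import numpy as np, cv2, pickle
from plant import r
def grab(n):
    c=r.read_camera(n); pickle.dump(c,open(f'{n}.pkl','wb')); return c
def cloud(c):
    z=c['z_map']; h,w=z.shape; f=h/2/np.tan(np.radians(c['fov_y'])/2)
    v,u=np.mgrid[:h,:w]; P=np.stack([(u-c['cx'])/f*z,(v-c['cy'])/f*z,z,np.ones_like(z)],-1)
    W=P@np.linalg.inv(c['camera_from_world']).T; W[z==0]=np.nan
    return W[...,:3]
E
python3 - <<'E'
from h import *
for n in ['scene','top']:
    c=grab(n); cv2.imwrite(f'pics/{n}0.png',c['pixels'][...,::-1]); print(n,c['fov_y'],c['cx'],c['cy'],np.linalg.inv(c['camera_from_world']).round(3).tolist())
s=r.state(); print(s)
E
```

```text
scene 47.898494282005856 257.15661391721324 184.89666164369103 [[0.61, 0.503, -0.612, 1.072], [0.792, -0.393, 0.466, -0.411], [-0.006, -0.77, -0.639, 0.611], [0.0, 0.0, 0.0, 1.0]]
top 44.46761946764428 250.18643061439548 198.88108691959036 [[-0.004, -0.987, 0.161, 0.333], [-1.0, -0.0, -0.023, 0.012], [0.023, -0.161, -0.987, 1.205], [0.0, 0.0, 0.0, 1.0]]
{'clock': 0.1, 'q': array([-1.27708892e+00,  2.21162362e-01,  1.52746948e+00, -2.36364817e-05,
        1.39469875e+00, -1.26119443e-01]), 'joint_vel': array([-0.00044979, -0.00249446, -0.00244785,  0.00082851, -0.00043512,
        0.00019127]), 'joint_efforts': array([ 7.91625080e-04, -4.98243248e+01, -3.90546477e+01, -2.70693754e-04,
        5.63725465e-03, -3.46820991e-05]), 'position': array([ 0.25457862, -0.5702342 ,  0.23831368]), 'tool_rot': array([-8.64944756e-04,  9.78048156e-01,  2.08377183e-01, -8.43219036e-05]), 'force': array([ 0.49512499, -0.32166824, -0.15511957]), 'torque': array([-0.01305124,  0.00142136, -0.01198059]), 'finger_gap': 0.08532710516541385}
```

View pics/scene0.png

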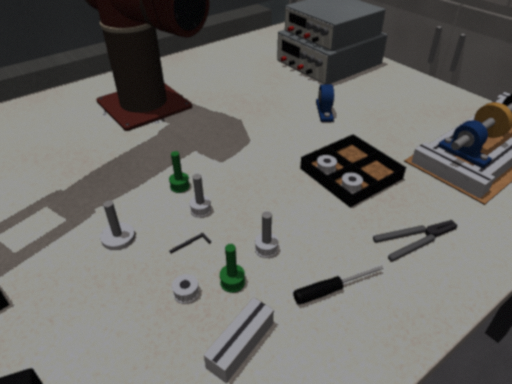

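View pics/top0.png

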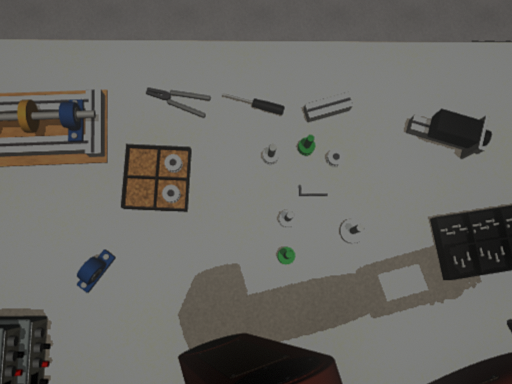

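Run:
```python
from h import *
C={n:pickle.load(open(n+'.pkl','rb')) for n in ['scene','top']}
W={n:cloud(C[n]) for n in C}
S=W['scene'];T=W['top']
# approx seeds
for nm,(u,v) in dict(a=(270,154),b=(287,217),disc=(352,231),g0=(307,145),g1=(286,255),bare=(334,157),c0=(142,162),c1=(140,193),s0=(173,162),s1=(171,193)).items():
    p=T[v,u]; print(nm,p.round(3))
    if nm[0] in'cs': continue
    for n in W:
        Q=W[n].reshape(-1,3); d=np.hypot(*(Q[:,:2]-p[:2]).T)<.05; q=Q[d&(Q[:,2]>.03)&(Q[:,2]<.12)]; k=Q[d&(Q[:,2]>.006)&(Q[:,2]<.03)]
        for l,x in (('shaft',q),('base',k)):
            if len(x)>4:
                (cx,cy),rad=cv2.minEnclosingCircle(x[:,:2].astype(np.float32)); print('  ',n,l,len(x),x.min(0).round(3),x.max(0).round(3),'circ',round(cx,4),round(cy,4),round(rad,4))
        t=q[q[:,2]>.08]
        if len(t): print('   top',n,len(t),t.mean(0).round(4))
# box: dark walls at z~.034
for n in W:
    Q=W[n]; m=(abs(Q[...,2]-.034)<.006)&(C[n]['pixels'].max(-1)<60)
    x=Q[m]; p=T[177,157]; x=x[np.hypot(*(x[:,:2]-p[:2]).T)<.13]
    rc=cv2.minAreaRect(x[:,:2].astype(np.float32)); print(n,len(x),'box',rc, np.median(x[:,2]))
a=cv2.resize(C['scene']['pixels'][140:310,90:300],None,fx=3,fy=3,interpolation=2)
cv2.imwrite('pics/crop1.png',a[...,::-1])
```

```text
a [ 0.637 -0.066  0.051]
   scene shaft 299 [ 0.638 -0.077  0.03 ] [ 0.657 -0.058  0.094] circ 0.6477 -0.0667 0.01
   scene base 368 [ 0.625 -0.089  0.006] [ 0.669 -0.044  0.029] circ 0.6478 -0.0664 0.023
   top scene 100 [ 0.6492 -0.0684  0.089 ]
   top shaft 83 [ 0.635 -0.078  0.031] [ 0.652 -0.061  0.094] circ 0.6439 -0.0696 0.0095
   top base 178 [ 0.589 -0.097  0.006] [ 0.679 -0.021  0.03 ] circ 0.634 -0.0612 0.0473
   top top 47 [ 0.6437 -0.0691  0.0896]
b [ 0.473 -0.103  0.079]
   scene shaft 251 [ 0.473 -0.116  0.03 ] [ 0.492 -0.098  0.094] circ 0.4813 -0.1067 0.0104
   scene base 304 [ 0.458 -0.127  0.006] [ 0.503 -0.085  0.03 ] circ 0.4806 -0.1067 0.023
   top scene 81 [ 0.4832 -0.108   0.0887]
   top shaft 68 [ 0.463 -0.117  0.032] [ 0.486 -0.096  0.094] circ 0.476 -0.1059 0.013
   top base 180 [ 0.428 -0.147  0.006] [ 0.502 -0.056  0.029] circ 0.4675 -0.1023 0.0459
   top top 44 [ 0.4773 -0.1096  0.0905]
disc [ 0.442 -0.269  0.04 ]
   scene shaft 306 [ 0.441 -0.283  0.03 ] [ 0.461 -0.264  0.093] circ 0.4508 -0.2735 0.0103
   scene base 644 [ 0.418 -0.306  0.006] [ 0.482 -
[... 1118 characters left out ...]
se 194 [ 0.349 -0.137  0.006] [ 0.423 -0.066  0.029] circ 0.3845 -0.1021 0.0403
   top top 46 [ 0.3837 -0.1054  0.091 ]
bare [ 0.635 -0.233  0.028]
   scene base 584 [ 0.619 -0.257  0.006] [ 0.664 -0.214  0.029] circ 0.6413 -0.2349 0.0227
   top base 249 [ 0.592 -0.276  0.006] [ 0.684 -0.185  0.03 ] circ 0.6367 -0.2323 0.0485
c0 [0.627 0.266 0.005]
c1 [0.544 0.268 0.005]
s0 [0.621 0.182 0.03 ]
s1 [0.54  0.185 0.029]
scene 973 box ((0.5874308347702026, 0.22605133056640625), (0.16532902419567108, 0.16430826485157013), 87.12511444091797) 0.031940672583175234
top 578 box ((0.5824888944625854, 0.22423288226127625), (0.16505524516105652, 0.16270367801189423), 87.40967559814453) 0.03266424424202896
```

View pics/crop1.png

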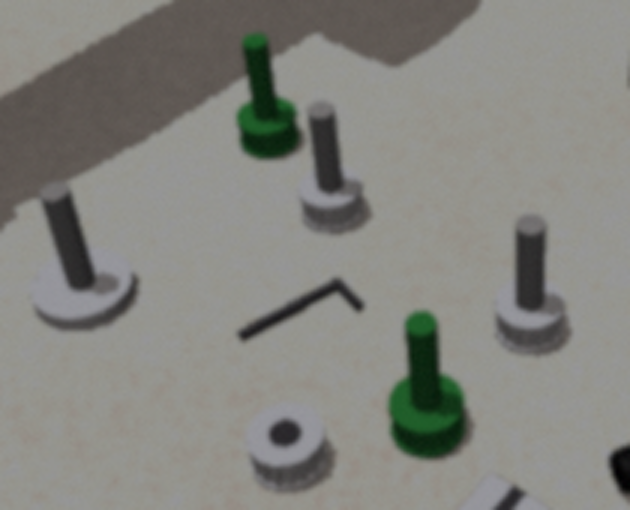

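Wanted parts: scene (266,233), top (270,154), and scene (199,195), top (287,217). These are grey toothed pulleys, 44 mm across, with shafts. Not wanted: the disc at (115,225), which is 64 mm wide and smooth, the green ones at (178,170) and (231,268), and the bare one at (186,287), which has no shaft. The crop confirms this. The empty cork cells are at top (142,162) and (140,193).

```bash
cat >> h.py <<'E'
from scipy.spatial.transform import Rotation as R
def go(*tg):
    s=r.state(); w,x,y,z=s['tool_rot']; M=R.from_quat([x,y,z,w]); p=np.array(s['position']); 
    print(s['clock'],p.round(4),M.as_matrix().round(3).tolist(),'gap',s['finger_gap'],'F',s['force'].round(1))
    for t in tg: print('->',t,(M.inv().apply(np.array(t)-p)*100).round(2)); p=np.array(t)
E
python3 -c "
from h import *
go((.646,-.068,.18),(.646,-.068,.053))"
```

```text
0.1 [ 0.2546 -0.5702  0.2383] [[0.913, 0.408, -0.001], [0.408, -0.913, 0.002], [0.0, -0.002, -1.0]] gap 0.08532710516541385 F [ 0.5 -0.3 -0.2]
-> (0.646, -0.068, 0.18) [ 56.21 -29.9    5.89]
-> (0.646, -0.068, 0.053) [-0.    0.02 12.7 ]
```

Emit:
servo_tool:
  angular:
    - [0,0,0]
    - [0,0,0]
    - [0,0,0]
    - [0,0,0]
    - [0,0,0]
    - [0,0,0]
    - [0,0,0]
    - [0,0,0]
    - [0,0,0]
    - [0,0,0]
    - [0,0,0]
    - [0,0,0]
    - [0,0,0]
    - [0,0,0]
    - [0,0,0]
    - [0,0,0]
    - [0,0,0]
    - [0,0,0]
    - [0,0,0]
  translation:
    - [1.76,-0.93,0.18]
    - [1.76,-0.93,0.18]
    - [3.51,-1.87,0.37]
    - [3.51,-1.87,0.37]
    - [3.51,-1.87,0.37]
    - [3.51,-1.87,0.37]
    - [3.51,-1.87,0.37]
    - [3.51,-1.87,0.37]
    - [3.51,-1.87,0.37]
    - [3.51,-1.87,0.37]
    - [3.51,-1.87,0.37]
    - [3.51,-1.87,0.37]
    - [3.51,-1.87,0.37]
    - [3.51,-1.87,0.37]
    - [3.51,-1.87,0.37]
    - [3.51,-1.87,0.37]
    - [1.76,-0.93,0.18]
    - [1.76,-0.93,0.18]
    - [0,0,0]
  claw: [0,0,0,0,0,0,0,0,0,0,0,0,0,0,0,0,0,0,0]

```text
clock: 2.48
position: [0.6461, -0.0679, 0.1801]
tool_rot: [-0.0, 0.978, 0.209, -0.0]
force: [-0.7, -0.1, -0.3]
finger_gap: 0.0855
```

```bash
python3 -c "
from h import *
go((.646,-.068,.053))
c=grab('scene'); cv2.imwrite('pics/s1.png',c['pixels'][...,::-1])"
```

```text
2.475 [ 0.6461 -0.0679  0.1801] [[0.913, 0.409, -0.0], [0.409, -0.913, -0.0], [-0.0, -0.0, -1.0]] gap 0.08553861619782761 F [-0.7 -0.1 -0.3]
-> (0.646, -0.068, 0.053) [-1.000e-02  1.000e-02  1.271e+01]
```

View pics/s1.png

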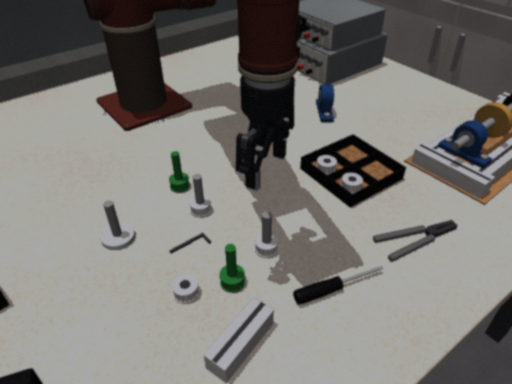

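The gripper is above the wanted pulley: fingertips at about (245–280,155–185), shaft top at (266,215). I'll descend and grip.

Emit:
servo_tool:
  angular:
    - [0,0,0]
    - [0,0,0]
    - [0,0,0]
    - [0,0,0]
    - [0,0,0]
    - [0,0,0]
    - [0,0,0]
    - [0,0,0]
    - [0,0,0]
    - [0,0,0]
    - [0,0,0]
    - [0,0,0]
    - [0,0,0]
    - [0,0,0]
    - [0,0,0]
  translation:
    - [0,0,1.5]
    - [0,0,3]
    - [0,0,3]
    - [0,0,2.7]
    - [0,0,1.5]
    - [0,0,1]
    - [0,0,0]
    - [0,0,0]
    - [0,0,0]
    - [0,0,0]
    - [0,0,0]
    - [0,0,0]
    - [0,0,0]
    - [0,0,0]
    - [0,0,0]
  claw: [0,0,0,0,0,0,0,1,1,1,1,1,1,1,1]

```text
clock: 4.4
position: [0.6459, -0.0686, 0.0534]
tool_rot: [-0.0, 0.978, 0.208, 0.0]
force: [-1.3, 1.4, 1.7]
finger_gap: 0.016
```

```bash
python3 -c "
from h import *
go((.646,-.068,.17),(.627,.264,.17),(.627,.264,.061))
c=grab('scene'); cv2.imwrite('pics/s2.png',cv2.resize(c['pixels'][100:280,150:390],None,fx=3,fy=3)[...,::-1])"
```

```text
4.4 [ 0.6459 -0.0686  0.0534] [[0.913, 0.408, 0.0], [0.408, -0.913, 0.0], [0.0, -0.0, -1.0]] gap 0.016035054949274822 F [-1.3  1.4  1.7]
-> (0.646, -0.068, 0.17) [  0.03  -0.05 -11.66]
-> (0.627, 0.264, 0.17) [ 11.8  -31.09   0.  ]
-> (0.627, 0.264, 0.061) [-0.   0.  10.9]
```

View pics/s2.png

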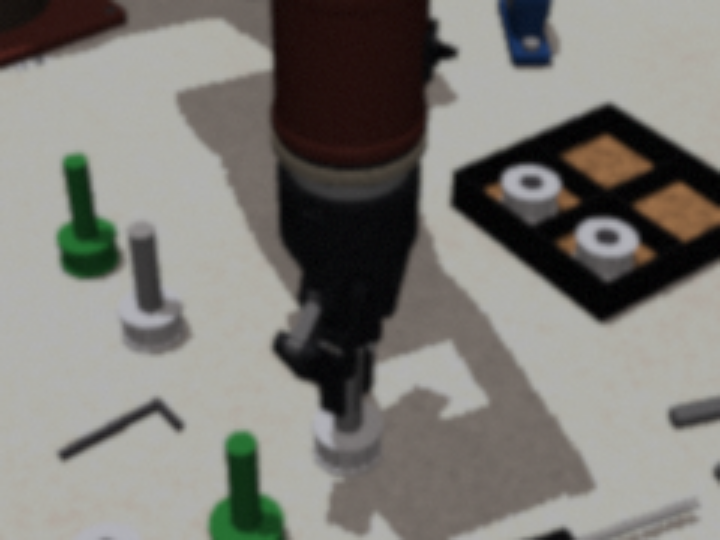

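The jaws hold the shaft, with the pulley at crop (347,440). The gap reads 16 mm against an 18 mm shaft. I'll lift and check.

Emit:
servo_tool:
  angular:
    - [0,0,0]
    - [0,0,0]
    - [0,0,0]
    - [0,0,0]
    - [0,0,0]
    - [0,0,0]
    - [0,0,0]
    - [0,0,0]
    - [0,0,0]
  translation:
    - [0,0,0]
    - [0,0,-0.5]
    - [0,0,-1.2]
    - [0,0,-2]
    - [0,0,-2.5]
    - [0,0,-2.5]
    - [0,0,-2]
    - [0,0,-1]
    - [0,0,0]
  claw: [1,1,1,1,1,1,1,1,1]

```text
clock: 5.58
position: [0.6464, -0.0688, 0.1713]
tool_rot: [0.0, 0.978, 0.208, 0.001]
force: [0.9, -0.0, -2.8]
finger_gap: 0.0167
```

```bash
python3 -c "
from h import *
go((.627,.264,.17),(.627,.264,.061))
c=grab('scene'); cv2.imwrite('pics/s3.png',cv2.resize(c['pixels'][70:250,150:390],None,fx=3,fy=3)[...,::-1])"
```

```text
5.575 [ 0.6464 -0.0688  0.1713] [[0.913, 0.408, 0.002], [0.408, -0.913, -0.0], [0.001, 0.001, -1.0]] gap 0.01673839941208008 F [ 0.9 -0.  -2.8]
-> (0.627, 0.264, 0.17) [ 11.8  -31.18   0.12]
-> (0.627, 0.264, 0.061) [-1.00e-02 -1.00e-02  1.09e+01]
```

View pics/s3.png

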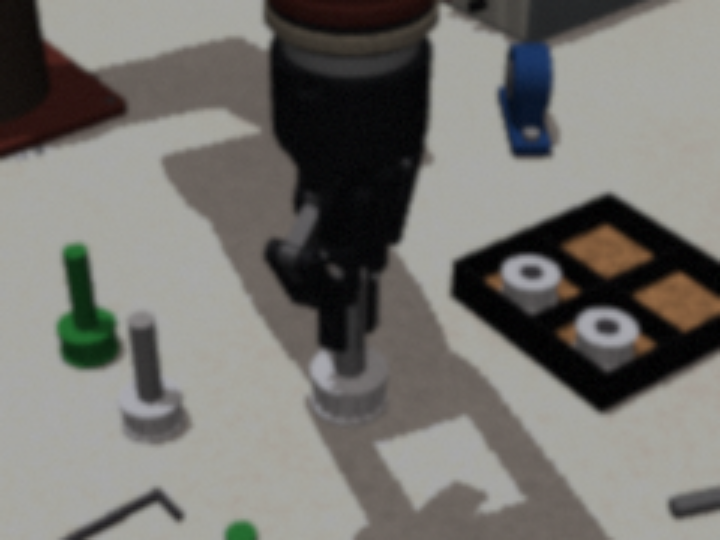

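It is held upright, with the pulley at crop (348,385). I'll carry it over to the far cell.

Emit:
servo_tool:
  angular:
    - [0,0,0]
    - [0,0,0]
    - [0,0,0]
    - [0,0,0]
    - [0,0,0]
    - [0,0,0]
    - [0,0,0]
    - [0,0,0]
    - [0,0,0]
    - [0,0,0]
    - [0,0,0]
    - [0,0,0]
    - [0,0,0]
    - [0,0,0]
    - [0,0,0]
    - [0,0,0]
  translation:
    - [0.5,-1.3,0]
    - [0.5,-1.3,0]
    - [0.98,-2.6,0]
    - [0.98,-2.6,0]
    - [0.98,-2.6,0]
    - [0.98,-2.6,0]
    - [0.98,-2.6,0]
    - [0.98,-2.6,0]
    - [0.98,-2.6,0]
    - [0.98,-2.6,0]
    - [0.98,-2.6,0]
    - [0.98,-2.6,0]
    - [0.5,-1.3,0]
    - [0.5,-1.3,0]
    - [0,0,0]
    - [0,0,0]
  claw: [1,1,1,1,1,1,1,1,1,1,1,1,1,1,1,1]

```text
clock: 7.62
position: [0.6266, 0.2636, 0.1702]
tool_rot: [0.0, 0.978, 0.208, -0.0]
force: [0.2, -0.0, -2.5]
finger_gap: 0.0167
```

```bash
python3 -c "
from h import *
go((.627,.264,.061))
c=grab('scene'); cv2.imwrite('pics/s4.png',cv2.resize(c['pixels'][40:220,260:500],None,fx=3,fy=3)[...,::-1])
W=cloud(c); px=c['pixels'].astype(int)
m=(abs(W[...,0]-.627)<.05)&(abs(W[...,1]-.264)<.05)&(W[...,2]>.1)&(W[...,2]<.15)
x=W[m]; print(len(x),x.min(0).round(3),x.max(0).round(3),cv2.minEnclosingCircle(x[:,:2].astype(np.float32)))
"
```

```text
7.625 [0.6266 0.2636 0.1702] [[0.913, 0.407, -0.0], [0.407, -0.913, -0.001], [-0.0, 0.0, -1.0]] gap 0.01672242374902369 F [ 0.2 -0.  -2.5]
-> (0.627, 0.264, 0.061) [ 0.06 -0.03 10.92]
370 [0.607 0.241 0.118] [0.651 0.285 0.15 ] ((0.6294722557067871, 0.262510746717453), 0.023363806307315826)
```

View pics/s4.png

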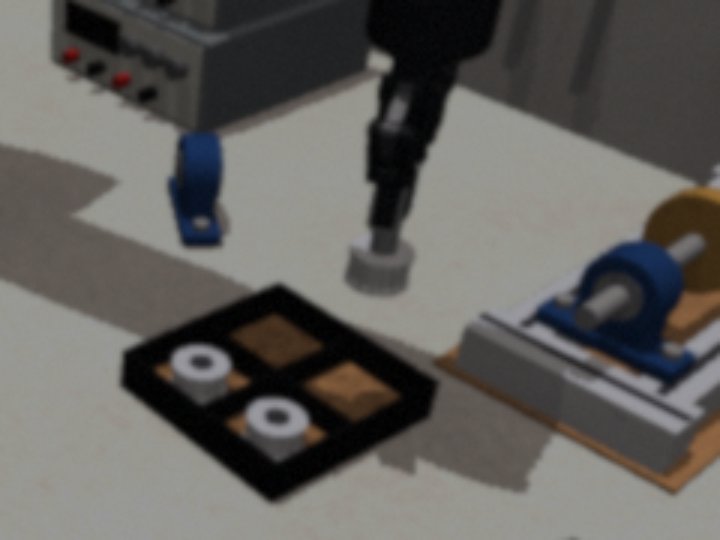

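The pulley is centred on the cell (seen at 0.629, 0.2625, target 0.629, 0.264). I'll lower it.

Emit:
servo_tool:
  angular:
    - [0,0,0]
    - [0,0,0]
    - [0,0,0]
    - [0,0,0]
    - [0,0,0]
    - [0,0,0]
    - [0,0,0]
    - [0,0,0]
    - [0,0,0]
    - [0,0,0]
  translation:
    - [0,0,1]
    - [0,0,2]
    - [0,0,2]
    - [0,0,2]
    - [0,0,1.5]
    - [0,0,1]
    - [0,0,0.7]
    - [0,0,0.5]
    - [0,0,0.15]
    - [0,0,0]
  claw: [1,1,1,1,1,1,1,1,1,1]

```text
clock: 8.93
position: [0.6267, 0.2644, 0.0622]
tool_rot: [-0.0, 0.978, 0.208, 0.0]
force: [0.6, 0.1, -2.9]
finger_gap: 0.0169
```

```bash
python3 -c "
from h import *
go((.627,.264,.0594))
c=grab('scene'); cv2.imwrite('pics/s5.png',cv2.resize(c['pixels'][70:220,280:460],None,fx=4,fy=4)[...,::-1])
"
```

```text
8.925 [0.6267 0.2644 0.0622] [[0.913, 0.408, 0.001], [0.408, -0.913, 0.0], [0.001, 0.0, -1.0]] gap 0.016852259889083964 F [ 0.6  0.1 -2.9]
-> (0.627, 0.264, 0.0594) [0.01 0.04 0.28]
```

View pics/s5.png

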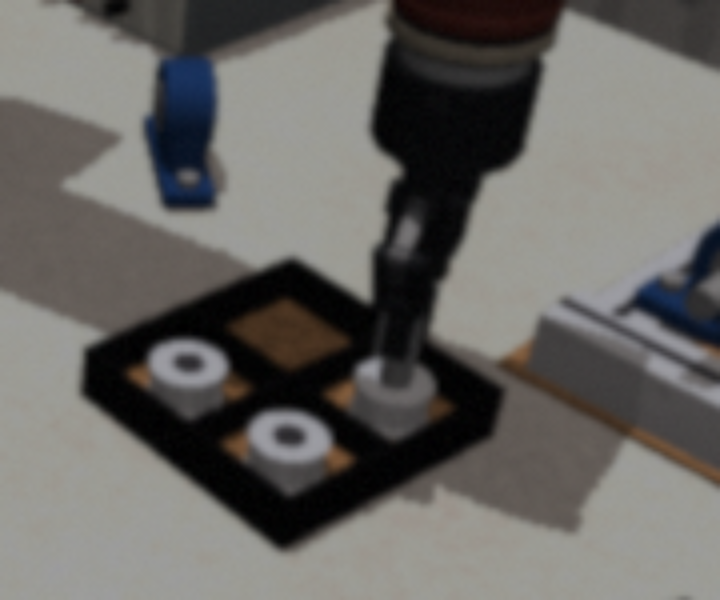

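It is inside the cell, at crop (395,395), and not yet touching the floor. I'll go down the last 3 mm.

Emit:
servo_tool:
  angular:
    - [0,0,0]
    - [0,0,0]
    - [0,0,0]
    - [0,0,0]
  translation:
    - [0,0,0.1]
    - [0,0,0.1]
    - [0,0,0.05]
    - [0,0,0]
  claw: [1,1,1,1]

```text
clock: 9.48
position: [0.6265, 0.2643, 0.0594]
tool_rot: [-0.0, 0.978, 0.208, 0.0]
force: [-0.3, 0.2, -1.7]
finger_gap: 0.0167
```

Emit:
servo_tool:
  angular:
    - [0,0,0]
    - [0,0,0]
  translation:
    - [0,0,0.05]
    - [0,0,0]
  claw: [1,1]

```text
clock: 9.72
position: [0.6266, 0.2644, 0.0594]
tool_rot: [-0.0, 0.978, 0.208, 0.0]
force: [-2.1, -0.1, 1.9]
finger_gap: 0.0165
```

The force has turned upward, so the part is on the floor. I'll release and rise.

Emit:
servo_tool:
  angular:
    - [0,0,0]
    - [0,0,0]
    - [0,0,0]
    - [0,0,0]
    - [0,0,0]
    - [0,0,0]
    - [0,0,0]
    - [0,0,0]
    - [0,0,0]
    - [0,0,0]
    - [0,0,0]
    - [0,0,0]
    - [0,0,0]
  translation:
    - [0,0,0]
    - [0,0,0]
    - [0,0,0]
    - [0,0,0]
    - [0,0,0]
    - [0,0,-0.5]
    - [0,0,-1]
    - [0,0,-2]
    - [0,0,-3]
    - [0,0,-3]
    - [0,0,-2]
    - [0,0,-1]
    - [0,0,0]
  claw: [0.3,0.3,0.3,0.3,0.3,0.3,0.3,0.3,0.3,0.1,0,0,0]

```text
clock: 11.35
position: [0.6267, 0.2643, 0.1845]
tool_rot: [-0.0, 0.978, 0.208, 0.001]
force: [0.2, -0.1, -1.0]
finger_gap: 0.0853
```

```bash
python3 -c "
from h import *
go((.479,-.1075,.18),(.479,-.1075,.053))
c=grab('scene'); cv2.imwrite('pics/s6.png',c['pixels'][...,::-1])
W=cloud(c)
for p in ((.63,.264),(.481,-.107)):
  Q=W.reshape(-1,3); x=Q[(np.hypot(Q[:,0]-p[0],Q[:,1]-p[1])<.03)&(Q[:,2]>.045)&(Q[:,2]<.11)]
  print(len(x),cv2.minEnclosingCircle(x[:,:2].astype(np.float32)),np.percentile(x[:,2],98), x[x[:,2]<.06].mean(0),x[x[:,2]>.08].mean(0))
"
```

```text
11.35 [0.6267 0.2643 0.1845] [[0.913, 0.408, 0.001], [0.408, -0.913, 0.0], [0.001, 0.0, -1.0]] gap 0.08529837318281662 F [ 0.2 -0.1 -1. ]
-> (0.479, -0.1075, 0.18) [-28.64  27.94   0.42]
-> (0.479, -0.1075, 0.053) [-1.00e-02 -0.00e+00  1.27e+01]
199 ((0.6299858689308167, 0.2631697952747345), 0.009802964515984058) 0.09849478152616473 [0.63234873 0.2595759  0.05280172] [0.6309964  0.26092962 0.09174679]
202 ((0.4812058210372925, -0.10642456263303757), 0.010279655456542969) 0.0926458957056614 [ 0.48592991 -0.10922868  0.05276229] [ 0.48298642 -0.10803894  0.08880283]
```

View pics/s6.png

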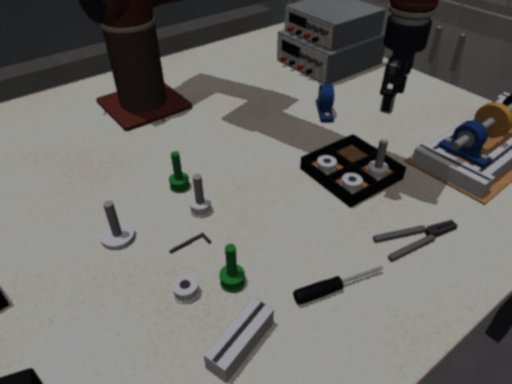

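The first pulley stands upright in its cell at (380,158). Next is the second, at (199,195).

Emit:
servo_tool:
  angular:
    - [0,0,0]
    - [0,0,0]
    - [0,0,0]
    - [0,0,0]
    - [0,0,0]
    - [0,0,0]
    - [0,0,0]
    - [0,0,0]
    - [0,0,0]
    - [0,0,0]
    - [0,0,0]
    - [0,0,0]
    - [0,0,0]
    - [0,0,0]
  translation:
    - [-1.43,1.4,0.04]
    - [-1.43,1.4,0.04]
    - [-2.86,2.79,0.04]
    - [-2.86,2.79,0.04]
    - [-2.86,2.79,0.04]
    - [-2.86,2.79,0.04]
    - [-2.86,2.79,0.04]
    - [-2.86,2.79,0.04]
    - [-2.86,2.79,0.04]
    - [-2.86,2.79,0.04]
    - [-1.43,1.4,0.04]
    - [-1.43,1.4,0.04]
    - [0,0,0]
    - [0,0,0]
  claw: [0,0,0,0,0,0,0,0,0,0,0,0,0,0]

```text
clock: 13.15
position: [0.4788, -0.1067, 0.1782]
tool_rot: [-0.001, 0.978, 0.208, -0.0]
force: [0.2, 0.2, 0.5]
finger_gap: 0.0851
```

```bash
python3 -c "
from h import *
go((.479,-.1075,.053))
c=grab('scene'); cv2.imwrite('pics/s7.png',c['pixels'][...,::-1])"
```

```text
13.15 [ 0.4788 -0.1067  0.1782] [[0.913, 0.407, -0.001], [0.407, -0.913, 0.001], [-0.001, -0.001, -1.0]] gap 0.08514945656984971 F [0.2 0.2 0.5]
-> (0.479, -0.1075, 0.053) [-1.000e-02  1.000e-01  1.252e+01]
```

View pics/s7.png

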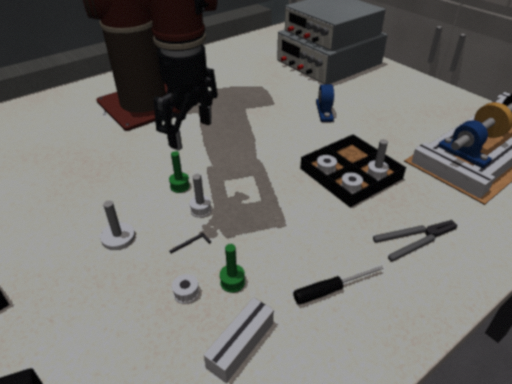

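The gripper is over the second pulley, fingers at (175,135) and (207,115). The green one at (178,170) is about 80 mm clear of the fingers. I'll descend and grip.

Emit:
servo_tool:
  angular:
    - [0,0,0]
    - [0,0,0]
    - [0,0,0]
    - [0,0,0]
    - [0,0,0]
    - [0,0,0]
    - [0,0,0]
    - [0,0,0]
    - [0,0,0]
    - [0,0,0]
    - [0,0,0]
    - [0,0,0]
    - [0,0,0]
    - [0,0,0]
    - [0,0,0]
  translation:
    - [0,0.05,1.5]
    - [0,0,3]
    - [0,0,3]
    - [0,0,2.5]
    - [0,0,1.5]
    - [0,0,1]
    - [0,0,0]
    - [0,0,0]
    - [0,0,0]
    - [0,0,0]
    - [0,0,0]
    - [0,0,0]
    - [0,0,0]
    - [0,0,0]
    - [0,0,0]
  claw: [0,0,0,0,0,0,0,1,1,1,1,1,1,1,1]

```text
clock: 15.08
position: [0.4795, -0.1077, 0.0543]
tool_rot: [0.0, 0.978, 0.208, 0.0]
force: [-1.1, 0.9, 4.1]
finger_gap: 0.0166
```

Emit:
servo_tool:
  angular:
    - [0,0,0]
    - [0,0,0]
    - [0,0,0]
    - [0,0,0]
    - [0,0,0]
    - [0,0,0]
    - [0,0,0]
    - [0,0,0]
    - [0,0,0]
  translation:
    - [0,0,0]
    - [0,0,-0.5]
    - [0,0,-1.2]
    - [0,0,-2]
    - [0,0,-2.5]
    - [0,0,-2.5]
    - [0,0,-2]
    - [0,0,-1]
    - [0,0,0]
  claw: [1,1,1,1,1,1,1,1,1]

```text
clock: 16.2
position: [0.4797, -0.1078, 0.1717]
tool_rot: [0.0, 0.978, 0.208, 0.001]
force: [0.5, -0.6, -2.4]
finger_gap: 0.0167
```

```bash
python3 -c "
from h import *
go((.546,.266,.2),(.546,.266,.0594))
c=grab('scene'); cv2.imwrite('pics/s8.png',c['pixels'][...,::-1])"
```

```text
16.2 [ 0.4797 -0.1078  0.1717] [[0.913, 0.408, 0.001], [0.408, -0.913, -0.001], [0.001, 0.001, -1.0]] gap 0.01667662513222644 F [ 0.5 -0.6 -2.4]
-> (0.546, 0.266, 0.2) [ 21.3  -31.43  -2.84]
-> (0.546, 0.266, 0.0594) [-1.000e-02 -2.000e-02  1.406e+01]
```

View pics/s8.png

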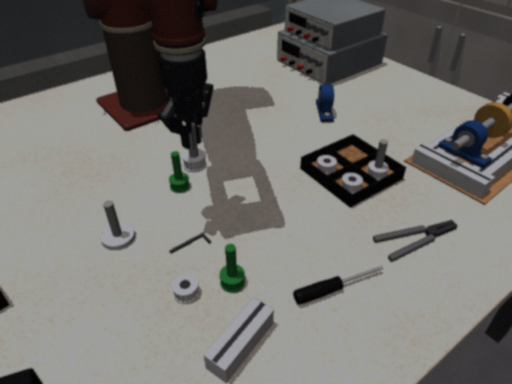

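It is held upright, with the pulley at (195,158). I'll carry it to the remaining cell at (353,154).

Emit:
servo_tool:
  angular:
    - [0,0,0]
    - [0,0,0]
    - [0,0,0]
    - [0,0,0]
    - [0,0,0]
    - [0,0,0]
    - [0,0,0]
    - [0,0,0]
    - [0,0,0]
    - [0,0,0]
    - [0,0,0]
    - [0,0,0]
    - [0,0,0]
    - [0,0,0]
    - [0,0,0]
    - [0,0,0]
  translation:
    - [0.89,-1.31,0]
    - [0.89,-1.31,0]
    - [1.775,-2.62,0]
    - [1.775,-2.62,0]
    - [1.775,-2.62,0]
    - [1.775,-2.62,0]
    - [1.775,-2.62,0]
    - [1.775,-2.62,0]
    - [1.775,-2.62,0]
    - [1.775,-2.62,0]
    - [1.775,-2.62,0]
    - [1.775,-2.62,0]
    - [0.89,-1.31,0]
    - [0.89,-1.31,0]
    - [0,0,0]
    - [0,0,0]
  claw: [1,1,1,1,1,1,1,1,1,1,1,1,1,1,1,1]

```text
clock: 18.25
position: [0.5457, 0.2656, 0.1708]
tool_rot: [0.0, 0.978, 0.208, -0.0]
force: [0.3, -0.3, -2.0]
finger_gap: 0.0167
```

```bash
python3 -c "
from h import *
go((.546,.266,.0594))
c=grab('scene'); cv2.imwrite('pics/s9.png',cv2.resize(c['pixels'][40:220,260:500],None,fx=3,fy=3)[...,::-1])
W=cloud(c)
m=(abs(W[...,0]-.548)<.035)&(abs(W[...,1]-.264)<.05)&(W[...,2]>.105)&(W[...,2]<.15)
x=W[m]; print(len(x),x.min(0).round(3),x.max(0).round(3),cv2.minEnclosingCircle(x[:,:2].astype(np.float32)))
"
```

```text
18.25 [0.5457 0.2656 0.1708] [[0.913, 0.407, -0.0], [0.407, -0.913, -0.001], [-0.001, 0.0, -1.0]] gap 0.016701495569683374 F [ 0.3 -0.3 -2. ]
-> (0.546, 0.266, 0.0594) [ 0.05 -0.03 11.14]
329 [0.525 0.243 0.117] [0.569 0.289 0.15 ] ((0.5480618476867676, 0.2651195824146271), 0.0236465185880661)
```

View pics/s9.png

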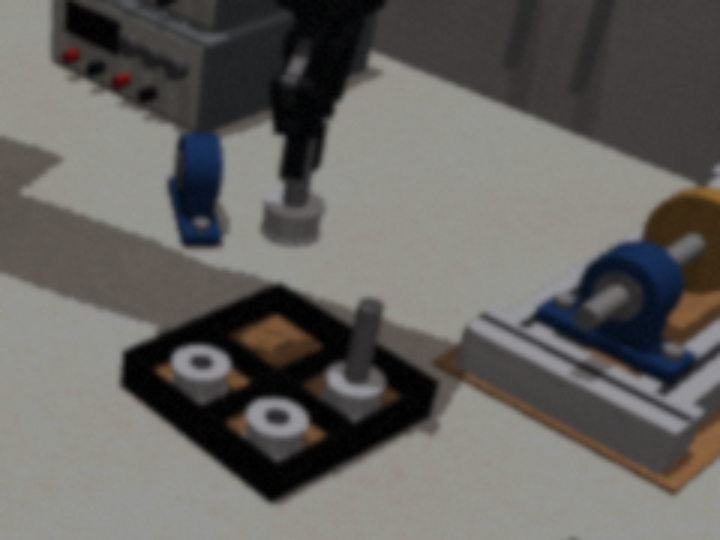

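The second pulley is over the last cell within 3 mm (16 mm clearance). I'll nudge it slightly and lower.

Emit:
servo_tool:
  angular:
    - [0,0,0]
    - [0,0,0]
    - [0,0,0]
    - [0,0,0]
    - [0,0,0]
    - [0,0,0]
    - [0,0,0]
    - [0,0,0]
    - [0,0,0]
    - [0,0,0]
    - [0,0,0]
    - [0,0,0]
  translation:
    - [0.15,-0.12,1]
    - [0,0,2]
    - [0,0,2]
    - [0,0,2]
    - [0,0,1.5]
    - [0,0,1]
    - [0,0,0.7]
    - [0,0,0.4]
    - [0,0,0.2]
    - [0,0,0.1]
    - [0,0,0]
    - [0,0,0]
  claw: [1,1,1,1,1,1,1,1,1,1,1,1]

```text
clock: 19.8
position: [0.5468, 0.268, 0.0623]
tool_rot: [-0.0, 0.978, 0.208, 0.0]
force: [-0.4, -0.4, -1.5]
finger_gap: 0.0164
```

```bash
python3 -c "
from h import *
go((.546,.266,.0594))
c=grab('scene'); cv2.imwrite('pics/s10.png',cv2.resize(c['pixels'][70:220,280:460],None,fx=4,fy=4)[...,::-1])
"
```

```text
19.8 [0.5468 0.268  0.0623] [[0.913, 0.408, 0.0], [0.408, -0.913, 0.0], [0.0, 0.0, -1.0]] gap 0.016441493697518017 F [-0.4 -0.4 -1.5]
-> (0.546, 0.266, 0.0594) [-0.16  0.15  0.29]
```

View pics/s10.png

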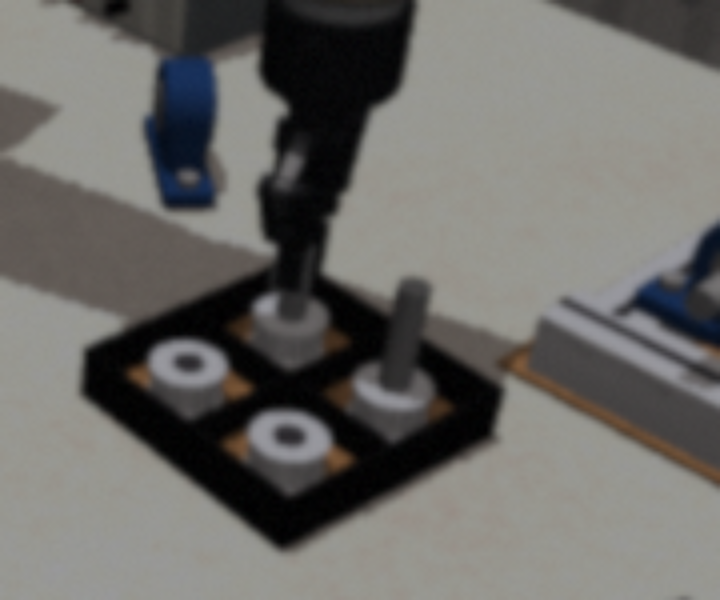

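It is inside the cell at crop (290,325), clear of the dividers. The last couple of millimetres down.

Emit:
servo_tool:
  angular:
    - [0,0,0]
    - [0,0,0]
    - [0,0,0]
    - [0,0,0]
  translation:
    - [0,0,0.1]
    - [0,0,0.05]
    - [0,0,0]
    - [0,0,0]
  claw: [1,1,1,1]

```text
clock: 20.35
position: [0.5466, 0.268, 0.0605]
tool_rot: [-0.0, 0.978, 0.208, -0.0]
force: [-1.1, -0.2, -1.8]
finger_gap: 0.0162
```

Emit:
servo_tool:
  angular:
    - [0,0,0]
    - [0,0,0]
    - [0,0,0]
  translation:
    - [0,0,0.05]
    - [0,0,0.05]
    - [0,0,0]
  claw: [1,1,1]

```text
clock: 20.72
position: [0.5469, 0.2681, 0.0603]
tool_rot: [-0.0, 0.978, 0.208, 0.0]
force: [-2.0, -0.6, 5.6]
finger_gap: 0.0169
```

The upward force says it is on the floor. I'll release and retreat.

Emit:
servo_tool:
  angular:
    - [0,0,0]
    - [0,0,0]
    - [0,0,0]
    - [0,0,0]
    - [0,0,0]
    - [0,0,0]
    - [0,0,0]
    - [0,0,0]
    - [0,0,0]
    - [0,0,0]
    - [0,0,0]
    - [0,0,0]
    - [0,0,0]
    - [0,0,0]
    - [0,0,0]
    - [0,0,0]
    - [0,0,0]
    - [0,0,0]
  translation:
    - [0,0,0]
    - [0,0,0]
    - [0,0,0]
    - [0,0,0]
    - [0,0,0]
    - [0,0,-0.5]
    - [0,0,-1]
    - [0,0,-2]
    - [0,0,-3]
    - [0,0,-3]
    - [0,0,-2]
    - [0,0,-1]
    - [-1,1,-1]
    - [-2,2,0]
    - [-2,2,0]
    - [-2,2,0]
    - [-1,1,0]
    - [0,0,0]
  claw: [0.3,0.3,0.3,0.3,0.3,0.3,0.3,0.3,0.3,0.1,0,0,0,0,0,0,0,0]

```text
clock: 22.98
position: [0.5058, 0.1615, 0.1942]
tool_rot: [-0.0, 0.978, 0.208, -0.0]
force: [0.4, -0.0, -0.1]
finger_gap: 0.0856
```

```bash
python3 -c "
from h import *
go()
c=grab('scene'); cv2.imwrite('pics/s11.png',c['pixels'][...,::-1])
Q=cloud(c).reshape(-1,3)
for p in ((.63,.264),(.55,.268)):
  x=Q[(np.hypot(Q[:,0]-p[0],Q[:,1]-p[1])<.03)&(Q[:,2]>.045)&(Q[:,2]<.11)]
  print(len(x),cv2.minEnclosingCircle(x[:,:2].astype(np.float32)),np.percentile(x[:,2],98))
"
```

```text
22.975 [0.5058 0.1615 0.1942] [[0.914, 0.406, -0.001], [0.406, -0.914, 0.0], [-0.001, -0.0, -1.0]] gap 0.08559322632688642 F [ 0.4 -0.  -0.1]
203 ((0.6299729943275452, 0.2635185718536377), 0.009979368187487125) 0.09854353719192924
185 ((0.5509914755821228, 0.26885807514190674), 0.011515890248119831) 0.098638076088051
```

View pics/s11.png

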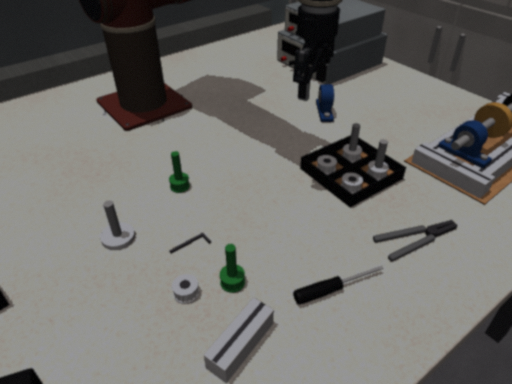

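Both stand upright in their cells, at (353,142) and (380,158), and the look-alikes have not moved. I'll hand in.

```bash
python3 -c "
from plant import r
print(r.sign_off())"
```

```text
the job is handed in; nothing more can be done
None
```

Both toothed pulleys with a shaft now stand upright in the two empty cells of the box, one to a cell. I lowered each until the wrist force turned upward on the cork floor, then let go and drew the open gripper clear. I handed in at about 23 s.

- **Placing:** In the last picture the shafts stand at about (0.630, 0.264) and (0.551, 0.269), within 2 mm of the cell centres. Their tops are about 98 mm above the table, where 96 mm was expected, and neither part rests on a divider.
- **Look-alikes:** The disc, the bare pulley, the two green parts and the stored pulleys look unmoved in that picture; I compared them by eye.
- **Disagreements:** The two cameras differed by about 4 mm in x, so I used the average. The gripper read 16–17 mm on the 18 mm shafts, but both held firmly.

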